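Shut the stationery case and lock it with its T-key

ROBOT

A 6-joint arm with a two-finger parallel gripper is mounted at the origin on the work surface. World frame = base frame: x ahead of the robot, y to its left, z up, the work surface at z = 0. Lengths are in mm, angles in rad, forces in N, time in s.
With the tool pointing down it reaches from about 275 to 750 mm from the base axis. Payload 10.2 kg.
Tool frame: the origin (TCP) lies midway between the tips of the shut fingers; the grasp point (between the pads) lies 19 mm behind it (ctrl.grasp_offset is the distance from the TCP to the grasp point, in mm); z points along the fingers, y is the line along which they close (so a half turn about z gives the same grasp; the last joint's range is limited). The gripper opens to 85 mm and grips with 20 to 120 N. Pads are 22 mm wide; open, the fingers measure 114 mm over their backs; the gripper's body (76 mm by 85 mm) begins 54 mm behind the grasp point. The pads swing forward as they close: fully open they stand 13 mm farther back than shut.
Start: joints at [-1.432, 0.313, 1.498, -0, 1.331, -0.223], TCP at [185.816, -491.023, 231.294] pointing down, gripper open.
Joint ranges: [-2.94, 2.94], [-0.97, 2.17], [0.19, 2.56], [-1.23, 4.37], [0.02, 3.11], [-2.88, 2.88]. Speed limits (rad/s): [2.39, 2.39, 3.01, 3.14, 3.14, 3.14].

INTERFACE

Orientations are given as a unit quaternion [w, x, y, z].
In Python, from rig import ctrl, viewer, models gives the robot as it stands. The module is installed in compiled form; this text tells all that it offers.
- The arm moves only by the shell command python3 -m pendant 'ROWS' [OPENING] [FORCE]. ROWS is text: rows parted by semicolons, each of 4 numbers parted by spaces: the shift along the tool's x, y, z in m, then the turn about the tool's z in rad. In form: x y z yaw; .... A call has 1 to 10 rows; each row shifts and turns the commanded pose from where the row before left it, along the tool's axes as they then stand; what a row does not reach is not made up. A row lasts 1/8 s, in which the tool goes at most 62.5 mm and 10.7 degrees, less where a joint would pass 70% of its speed; a pose out of reach is approached as far as the arm can. A call is refused whole if a number of a shift passes 0.0625 or a number of a turn 0.188, either way. A call with a gripper value outside its range is refused whole. OPENING is the opening, from 0 (shut) to 1 (fully open), set as the call begins (- or left out, the last holds). The fingers move at their own pace and stop on an object; FORCE is the grip in N (left out, the last holds). Time passes only in rows, so rows that do not move let the fingers close. It gives the time, the measured TCP pose, the force, the opening and the grip force at its end, in the units of the state.
- ctrl.sense(): the state, without advancing time (a new reading comes with each control period).
- viewer.capture(name): name is "scene" or "top" or "wrist"; returns a dict with "color" (384x512x3 uint8, red, green, blue), "vertical_fov" (degrees; the focal length in pixels is half the picture's height over the tangent of half this angle, whatever the lens; pixels are square), "cx", "cy" (the principal point, pixels), "pose" (4x4, takes a point from camera to world coordinates). Camera axes: x right, y down, z forward; pixel columns grow to the right and rows downward; lengths in mm; the calibration is good to about 2 mm. A picture is of the moment at which its call begins. There is no depth.
- ctrl.finish_job(): hands the job in; it is judged then, once.
Trained networks look in the newest picture that a camera, given by its name, has taken for a name from the list of things; names that differ only in an ending like _2 or _b are one class to them, and where a whole thing is asked for, a point or a joint stands for the part that bears it (a point fixed in the world has none). Each returns a list of dicts, best first, with "p" (0 to 1); they miss things now and then, are a little off and sometimes report something else, mostly with a low value. They report only what shows in the picture. A call takes as long as a camera call. They do not tell look-alikes from the thing itself.
- models.boxes_of(camera, query): "at" ([x, y, z] in mm, in world coordinates, good to about 4 mm: the middle of the surface that is visible of it).
The state is a dict: "time_s": time; "joints": joint angles; "dq": joint speeds; "tau": joint torques, N m; "eef_pos": TCP position; "ee_rot": TCP orientation; "force": force on the tool from outside, world axes, zero at the start; "wrist_torque": the same for the moment, N m; "grip_width": opening from 0.0 (shut) to 1.0 (fully open); "grip_force": force on a finger pad.
Only numpy, scipy, OpenCV 4.12 (cv2) and the standard library are available. Lean on these libraries where they do the work, as an engineer would, in place of code of your own. Each camera call takes 0.05 s, during which the arm holds its last target. There are 200 camera calls.

TASK

Push the sliding lid of the stationery case fully shut, then take the yellow-handled T-key from its wooden rest, pass its T-head lengthwise down through the slot in the lid until its collar sits on the lid, and let go of it. Then swing the key's handle a quarter turn, square across the slot, so that the case is locked. Leave the other things on the desk where they are.

Things in the scene. Friction and masses are not known exactly. Their poses are not given: they have to be found in the camera images.
- lid (a joint): sliding lid of the case, m: 0 is fully shut (end stop), grows to 0.09 as it slides open along the case's +y axis; it starts 0.05 to 0.085 open. Stiff sliding (about 2.5 N of friction), stays where it is left.
- rib (a point): centre of the orange push rib that stands on the white lid and moves with it: 70 mm along x, 12 mm along y, 22 mm high (11 mm above and below this point). Axes are the case's; pushing the rib along -y shuts the lid.
- case: green stationery case, fixed to the desk; origin under its centre; 160 mm along x, 220 mm along y, side rails 68 mm high, lid top 64 mm. A black deck fixed inside, under the lid, has a slot a little larger (72 x 26 mm, middle 35 mm) than the lid's, which lies right below the lid's slot only when the lid is shut.
- keyhole (a point): centre of the slot in the lid, on the lid's top face (64 mm above the desk), 135 mm from the rib towards +y; moves with the lid, axes as the rib's. The slot is 67 mm long along x and 20 mm wide along y, with a 29 mm square opening in its middle. Lid and deck reach 14 mm down from here; below them is free space to 60 mm down.
- key_grip (a point): centre of the T-key's grip (loose, about 160 g, upright, z up, same after half a turn), 28 mm above its collar's underside. Yellow bar handle 110 mm along x, 16 mm wide along y, 18 to 40 mm above the collar's underside; under its middle a 36 mm long web, as wide, goes down to the steel collar, 44 mm across, 5 mm thick. The key starts upright in the rest, collar on its top.
- key_head (a point): middle of the T-key's steel T-head, 25 mm below the collar's underside and parallel to the handle: 60 mm along x, 14 mm wide along y, from 18 to 32 mm below the collar, the lowest 6 mm narrowed to 54 x 9 mm. Between it and the collar is a round shank of 22 mm diameter.
- rest: wooden block fixed to the desk, 104 mm along x, 62 mm along y, 42 mm high, with a 75 x 29 mm opening along x that holds the key's head; origin at the centre of its underside.
- mug: white mug, 76 mm across, 85 mm high, handle at +y; origin under its centre. Stands beside the rest, or the two change places.
- calculator: black desk calculator, 85 x 150 x 14 mm; origin under its centre, lies beyond the case.
- thermos: white bottle, 68 mm across, 200 mm high, far right; origin under its centre.
- sauce: amber bottle, 60 mm across, 170 mm high, far right; origin under its centre.
- yellow_can: yellow can, 52 mm across, 160 mm high, far right; origin under its centre.
- phone: black phone, 75 x 155 x 9 mm, lying far left; origin under its centre.
There are look-alikes about, which are no part of the job. What is shaped like the part that bears key_grip but blue or purple is not meant.

How it is judged:
By the outcome, as a careful person would: the job done as asked, in the order asked, and still so for the second after the job is handed in, with the robot touching nothing.
It also fails if it takes over 72 s, if anything falls off the work surface, if the arm or the gripper's body presses on something with over 40 N, if the wrist force passes 120 N, or if a joint passes its speed limit or range.

## Working session

There is one attempt and no reset: what is moved stays moved. The work goes in short steps, Python scripts to look and compute and a shell command to move; the robot and the scene stay as the last step left them, time stands still between calls to the robot, and variables do not carry over. Pictures are saved under pics/ and viewed, at most 10 in all, crops included, and the job is handed in when it is done.

```bash
mkdir -p pics
cat > h.py <<'E'
import numpy as np, cv2
from rig import ctrl, viewer, models
def snap(cam,name=None):
    c=viewer.capture(cam)
    if name: cv2.imwrite('pics/'+name+'.png',c['color'][:,:,::-1])
    return c
def f(c): return c['color'].shape[0]/2/np.tan(np.radians(c['vertical_fov'])/2)
def ray(c,u,v,z):
    P=np.array(c['pose']);d=P[:3,:3]@np.array([(u-c['cx'])/f(c),(v-c['cy'])/f(c),1]);o=P[:3,3]
    return o+d*(z-o[2])/d[2]
def proj(c,p):
    P=np.array(c['pose']);q=P[:3,:3].T@(np.array(p)-P[:3,3]);return q[:2]/q[2]*f(c)+[c['cx'],c['cy']]
E
python3 - <<'E'
from h import *
a=snap('scene');b=snap('top')
im=np.vstack([a['color'],b['color']])
cv2.imwrite('pics/a.png',cv2.resize(a['color'],(780,585))[:,:,::-1]);cv2.imwrite('pics/b.png',cv2.resize(b['color'],(780,585))[:,:,::-1])
for cam,c in(('scene',a),('top',b)):
  for q in('rib','keyhole','key_grip','key_head','case','rest','mug','calculator'):
    print(cam,q,[(np.round(r['at']).tolist(),round(r['p'],2),np.round(proj(c,r['at'])).tolist()) for r in models.boxes_of(cam,q)[:4]])
s=ctrl.sense();print(s['ee_rot'],s['eef_pos'],s['grip_width'],ctrl.grasp_offset,s['time_s'])
E
```

```text
scene rib [([523.0, 199.0, 67.0], 0.76, [342.0, 212.0])]
scene keyhole [([523.0, 200.0, 66.0], 0.88, [342.0, 212.0])]
scene key_grip [([473.0, -188.0, 77.0], 0.72, [237.0, 171.0]), ([489.0, -324.0, 70.0], 0.68, [200.0, 166.0]), ([334.0, -113.0, 63.0], 0.67, [270.0, 151.0])]
scene key_head [([473.0, -188.0, 76.0], 0.69, [237.0, 171.0]), ([488.0, -326.0, 72.0], 0.66, [200.0, 165.0]), ([338.0, -110.0, 62.0], 0.53, [270.0, 152.0])]
scene case [([539.0, 157.0, 64.0], 0.8, [328.0, 213.0]), ([526.0, 200.0, 64.0], 0.27, [342.0, 213.0])]
scene rest [([494.0, -176.0, 39.0], 0.69, [239.0, 183.0])]
scene mug [([632.0, -183.0, 53.0], 0.82, [222.0, 210.0]), ([620.0, -432.0, 113.0], 0.59, [154.0, 178.0]), ([540.0, -443.0, 110.0], 0.43, [162.0, 161.0])]
scene calculator [([764.0, -32.0, 13.0], 0.97, [252.0, 261.0])]
top rib [([518.0, 195.0, 65.0], 0.82, [175.0, 196.0])]
top keyhole [([516.0, 192.0, 63.0], 0.88, [176.0, 197.0])]
top key_grip [([466.0, -189.0, 81.0], 0.77, [293.0, 212.0]), ([636.0, -180.0, 20.0], 0.74, [289.0, 163.0]), ([472.0, -323.0, 69.0], 0.6, [334.0, 211.0]), ([330.0, -117.0, 74.0], 0.58, [271.0, 254.0])]
top key_head [([466.0, -191.0, 87.0], 0.75, [294.0, 212.0]), ([472.0, -320.0, 71.0], 0.74, [334.0, 210.0]), ([334.0, -121.0, 72.0], 0.57, [272.0, 253.0]), ([672.0, 404.0, 10.0], 0.49, [119.0, 153.0])]
top case [([527.0, 153.0, 62.0], 0.97, [188.0, 193.0])]
top rest [([467.0, -184.0, 39.0], 0.74, [291.0, 213.0])]
top mug [([632.0, -180.0, 20.0], 0.74, [289.0, 164.0])]
top calculator [([755.0, -34.0, 12.0], 0.83, [246.0, 129.0])]
[6.10607911e-07 9.83682731e-01 1.79911883e-01 1.20341266e-06] [ 185.81487009 -491.03350065  231.29398502] 1.0008096464797693 18.700000000000003 0.9
```

View pics/a.png

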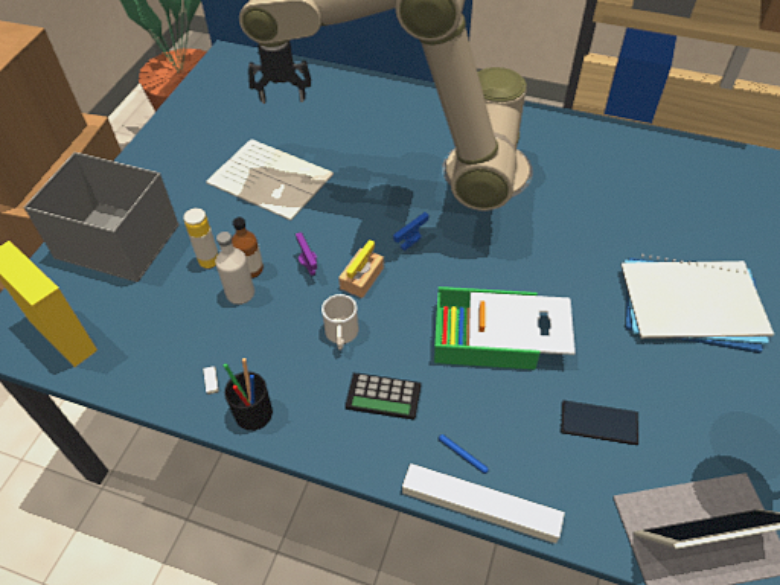

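View pics/b.png

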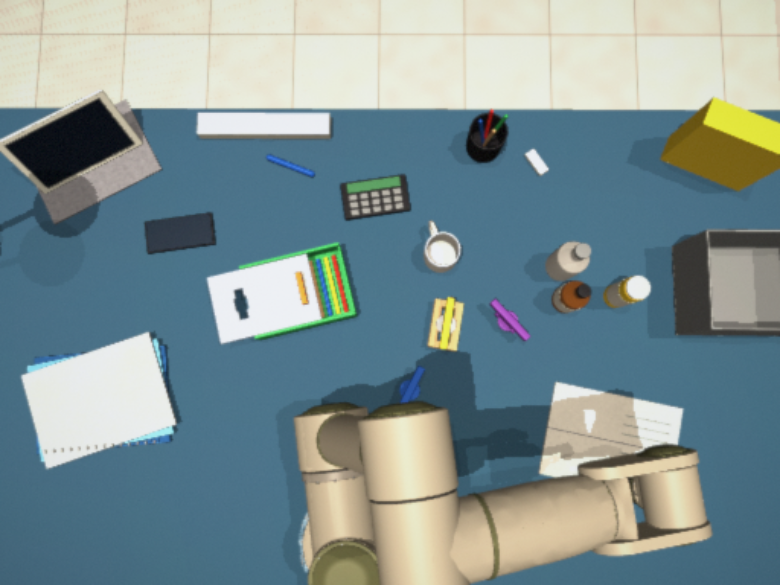

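Yellow-handled key in the wooden rest: view a (360,258), view b (447,323). Look-alikes are purple at a (307,255), b (509,320), and blue at a (410,230), b (411,386). The yellow can at a (200,238) and the yellow box also share its colour. I choose the yellow one on wood. The rib is at b (302,288) and the slot at b (241,303).

```bash
cat >> h.py <<'E'
def seg(c,lo,hi,box,z,n=1):
    h=cv2.cvtColor(c['color'],cv2.COLOR_RGB2HSV);m=cv2.inRange(h,np.array(lo),np.array(hi))
    x0,y0,x1,y1=box;k=np.zeros_like(m);k[y0:y1,x0:x1]=m[y0:y1,x0:x1]
    N,l,s,_=cv2.connectedComponentsWithStats(k)
    i=1+np.argmax(s[1:,4]);v,u=np.nonzero(l==i)
    pts=np.array([ray(c,a,b,z)[:2] for a,b in zip(u,v)],np.float32)
    return cv2.minAreaRect(pts),pts.mean(0),len(u),(u.mean(),v.mean())
E
python3 - <<'E'
from h import *
b=snap('top');a=snap('scene')
print('key top',seg(b,(22,120,100),(34,255,255),(275,185,315,235),81))
print('key sc',seg(a,(22,120,100),(34,255,255),(220,150,255,190),81))
print('rib top',seg(b,(8,150,120),(19,255,255),(190,172,205,206),86))
print('rib sc',seg(a,(8,150,120),(19,255,255),(308,190,325,222),80))
print('slot top',seg(b,(0,0,0),(180,255,110),(148,182,168,216),62))
print('slot sc',seg(a,(0,0,0),(180,255,110),(348,200,368,225),62))
print('lid top',seg(b,(0,0,200),(180,40,255),(132,160,215,230),64))
print('lid sc',seg(a,(0,0,200),(180,40,255),(300,185,380,236),64))
c1=cv2.resize(b['color'][140:260,120:360],(800,400),interpolation=cv2.INTER_CUBIC)
cv2.imwrite('pics/c.png',c1[:,:,::-1])
E
```

```text
key top (((466.8670654296875, -189.54617309570312), (20.060489654541016, 109.05510711669922), 80.80730438232422), array([ 466.42657, -188.78694], dtype=float32), 190, (np.float64(293.0684210526316), np.float64(211.80526315789473)))
key sc (((471.0019836425781, -189.4591522216797), (29.512920379638672, 118.6572265625), 80.56210327148438), array([ 472.9332 , -192.13779], dtype=float32), 171, (np.float64(236.06432748538012), np.float64(169.906432748538)))
rib top (((567.468994140625, 122.7814712524414), (7.352720260620117, 1.4416974782943726), 27.496402740478516), array([567.1386  , 122.880424], dtype=float32), 3, (np.float64(196.66666666666666), np.float64(180.0)))
rib sc (((541.0206909179688, 114.97350311279297), (77.84928131103516, 6.643593788146973), 14.477827072143555), array([541.4317, 115.2445], dtype=float32), 56, (np.float64(316.0357142857143), np.float64(207.51785714285714)))
slot top (((506.84588623046875, 252.906494140625), (62.817237854003906, 21.37578010559082), 15.804520606994629), array([507.4789 , 252.76926], dtype=float32), 107, (np.float64(157.69158878504672), np.float64(198.88785046728972)))
slot sc (((504.0797424316406, 245.04888916015625), (57.18423843383789, 22.999448776245117), 11.262951850891113), array([505.9145, 246.3649], dtype=float32), 83, (np.float64(356.7710843373494), np.float64(212.6265060240964)))
lid top (((518.9727783203125, 203.56112670898438), (145.20578002929688, 220.3019561767578), 14.030092239379883), array([518.2188, 204.0609], dtype=float32), 2700, (np.float64(172.49925925925925), np.float64(195.68777777777777)))
lid sc (((515.5645141601562, 196.614013671875), (146.52835083007812, 220.99156188964844), 14.189908981323242), array([516.937  , 199.39746], dtype=float32), 2149, (np.float64(342.2098650535133), np.float64(211.33690088413215)))
```

View pics/c.png

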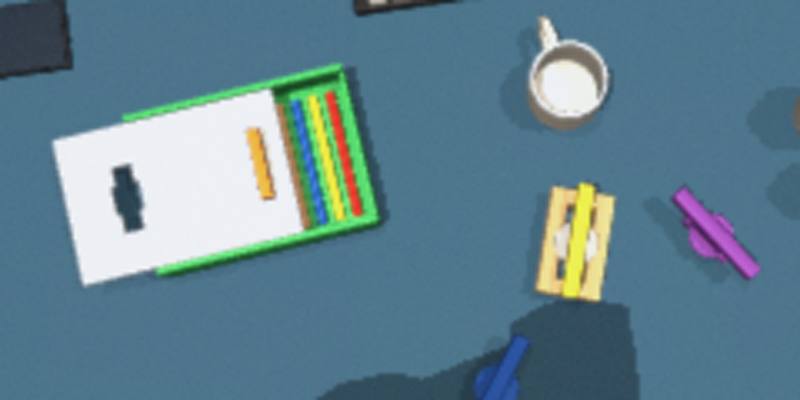

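The crop shows the yellow handle on the wooden rest at (580,240). Purple at (712,235) and blue at (500,370) are the decoys. The rib is at (261,163) and the slot at (128,198). Next I turn the tool so its y lies along the case x, then go above the lid.

```bash
cat >> h.py <<'E'
def yaw():
    w,x,y,z=ctrl.sense()['ee_rot'];return 2*np.arctan2(y,x)   # world angle of tool x (pointing down)
def to(p,ang=None):
    s=ctrl.sense();y=yaw();d=np.array(p)-s['eef_pos'];c,n=np.cos(y),np.sin(y)
    o=[d[0]*c+d[1]*n, d[0]*n-d[1]*c, -d[2]]
    if ang is not None: print('turn',-((np.radians(ang)-y+np.pi)%(2*np.pi)-np.pi))
    print('yaw',np.degrees(y),'tool shift mm',np.round(o,1),'F',np.round(s['force'],1),'t',s['time_s'],'j6',s['joints'][5])
E
python3 -m pendant '0 0 0 -0.182; 0 0 0 -0.182; 0 0 0 -0.182; 0 0 0 -0.182; 0 0 0 -0.182; 0 0 0 -0.182; 0 0 0 -0.182; 0 0 0 -0.18; 0 0 0 0' 0
python3 -c "
from h import *
to([530,165,210],104)"
```

```text
time_s: 2.12
eef_pos: [185.8, -491.0, 231.3]
ee_rot: [0.0, 0.616, 0.788, -0.0]
force: [0.0, -0.5, -0.2]
grip_width: -0.004
grip_force: 0.0
turn -0.0009711975446253795
yaw 103.9443544796195 tool shift mm [553.8 492.1  21.3] F [ 0.  -0.5 -0.2] t 2.125 j6 -1.6757840264865345
```

```bash
python3 -m pendant '0.0426 0.0379 0 0; 0.0426 0.0379 0 0; 0.0426 0.0379 0 0; 0.0426 0.0379 0 0; 0.0426 0.0379 0 0; 0.0426 0.0379 0 0; 0.0426 0.0379 0 0' >/dev/null
python3 -m pendant '0.0426 0.0379 0 0; 0.0426 0.0379 0 0; 0.0426 0.0379 0 0; 0.0426 0.0379 0 0; 0.0426 0.0379 0 0; 0.0426 0.0379 0 0; 0 0 0 0; 0 0 0 0'
python3 - <<'E'
from h import *
c=snap('wrist');cv2.imwrite('pics/d.png',c['color'][:,:,::-1])
to([530,165,210],104)
W=c['color'].shape[1];H=c['color'].shape[0]
print(proj(c,[540,122,86]),proj(c,[507,253,64]),proj(c,ctrl.sense()['eef_pos']))
E
```

```text
time_s: 4.0
eef_pos: [529.2, 165.4, 231.1]
ee_rot: [-0.0, 0.616, 0.788, -0.0]
force: [-0.0, -0.2, -0.5]
grip_width: 0.0
grip_force: 0.0
turn -0.0019405771342917433
yaw 103.8888131203855 tool shift mm [-0.2  0.8 21.3] F [-0.7  1.2  1. ] t 4.05 j6 -0.1514257264444839
[256.1120405  230.89285853] [255.48112045  72.06158538] [255.09609822 264.56483452]
```

View pics/d.png

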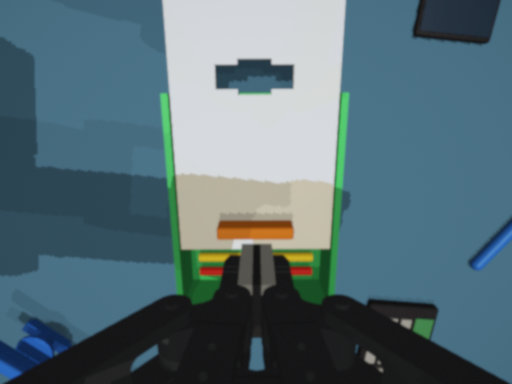

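Wrist view: rib (255,229) and slot (255,76), both within a few pixels of prediction, with axes square to the tool. I descend on the rib's +y side and push along tool −x.

```bash
python3 - <<'E'
from h import *
c=snap('wrist')
print('rib',seg(c,(5,150,120),(19,255,255),(205,215,310,245),84)[:2]);print('slot',seg(c,(0,0,0),(180,255,130),(205,50,305,102),63)[:2])
E
python3 -m pendant '0 0 0.053 0; 0 0 0.053 0; 0 0 0.053 0; 0 0 0 0; -0.01 0 0 0; -0.01 0 0 0; -0.01 0 0 0; -0.01 0 0 0; -0.01 0 0 0;0 0 0 0'
python3 -m pendant '-0.01 0 0 0; -0.01 0 0 0; -0.01 0 0 0;0 0 0 0'
```

```text
rib (((538.93798828125, 121.66567993164062), (67.1812744140625, 14.577423095703125), 13.915815353393555), array([539.7187 , 120.43474], dtype=float32))
slot (((506.4212951660156, 249.8881378173828), (64.90699768066406, 25.60212516784668), 13.87319278717041), array([506.43076, 250.00734], dtype=float32))
time_s: 5.35
eef_pos: [541.8, 116.4, 72.3]
ee_rot: [0.0, 0.616, 0.788, -0.0]
force: [-0.6, -0.7, -0.5]
grip_width: 0.002
grip_force: 0.0
time_s: 5.85
eef_pos: [549.1, 87.1, 72.2]
ee_rot: [0.0, 0.616, 0.788, -0.0]
force: [0.1, 0.1, 0.5]
grip_width: -0.003
grip_force: 0.0
```

```bash
python3 -m pendant '-0.005 0 0 0; -0.005 0 0 0'
python3 -m pendant '-0.005 0 0 0; -0.005 0 0 0'
python3 - <<'E'
from h import *
c=snap('wrist');print('slot',seg(c,(0,0,0),(180,255,130),(150,0,355,200),63)[:2])
cv2.imwrite('pics/e.png',c['color'][:,:,::-1])
E
```

```text
time_s: 6.1
eef_pos: [551.2, 78.4, 72.2]
ee_rot: [-0.0, 0.615, 0.788, 0.0]
force: [-0.3, 3.0, -0.7]
grip_width: -0.001
grip_force: 1.4
time_s: 6.35
eef_pos: [553.8, 68.5, 72.2]
ee_rot: [-0.0, 0.615, 0.788, -0.0]
force: [0.1, 2.8, -0.9]
grip_width: -0.001
grip_force: 1.4
slot (((522.330078125, 94.25898742675781), (48.116355895996094, 9.437718391418457), 14.054966926574707), array([514.2454  ,  90.537224], dtype=float32))
```

View pics/e.png

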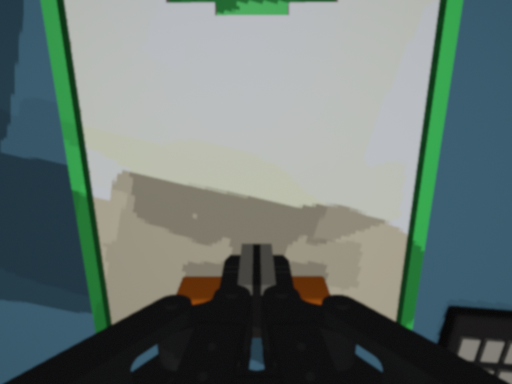

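The rib (253,290) is against the finger and the lid is moving at about 2.8 N. I continue to the end stop.

```bash
for i in 1; do python3 -m pendant '-0.003 0 0 0; -0.003 0 0 0'; python3 -m pendant '-0.003 0 0 0; -0.002 0 0 0';python3 -m pendant '-0.002 0 0 0; -0.002 0 0 0'; python3 -m pendant '-0.002 0 0 0; -0.002 0 0 0'; done | grep -E 'pos|force'
```

```text
eef_pos: [554.9, 63.8, 72.2]
force: [-2.1, 17.0, 1.9]
grip_force: 8.6
eef_pos: [554.9, 63.4, 72.2]
force: [-5.8, 39.1, 4.4]
grip_force: 20.0
eef_pos: [554.9, 63.1, 72.1]
force: [-8.4, 60.8, 8.7]
grip_force: 30.0
eef_pos: [554.9, 62.9, 72.1]
force: [-12.0, 78.9, 10.7]
grip_force: 40.0
```

End stop reached, so I back off, rise and measure the slot.

```bash
python3 -m pendant '0.01 0 0 0; 0.02 0 0 0; 0 0 -0.05 0; 0 0 -0.05 0; 0 0 -0.05 0; 0 0 0 0; 0 0 0 0'
python3 - <<'E'
from h import *
c=snap('wrist');cv2.imwrite('pics/f.png',c['color'][:,:,::-1])
print('rib',seg(c,(5,150,120),(19,255,255),(180,180,330,280),84)[:2]);print('slot',seg(c,(0,0,0),(180,255,130),(190,30,320,150),63)[:2])
for cam in('top','scene'):
  a=snap(cam);p=proj(a,[538,187,64]).astype(int);print(cam,p,seg(a,(0,0,0),(180,255,110),(p[0]-9,p[1]-17,p[0]+12,p[1]+17),63)[:3])
to([466.5,-189.5,200],80.8)
E
```

```text
time_s: 8.28
eef_pos: [550.8, 79.2, 221.6]
ee_rot: [-0.0, 0.616, 0.788, -0.0]
force: [-0.2, 0.3, -0.5]
grip_width: 0.004
grip_force: 0.0
rib (((557.031494140625, 49.45429992675781), (67.66294860839844, 12.896236419677734), 15.361600875854492), array([556.69305,  49.04125], dtype=float32))
slot (((523.5079345703125, 182.33331298828125), (65.57373809814453, 20.813846588134766), 17.816083908081055), array([522.0627, 181.9604], dtype=float32))
top [177 189] (((566.9257202148438, 210.66348266601562), (60.0718879699707, 19.784557342529297), 1.7899930477142334), array([565.1207 , 213.66254], dtype=float32), 93)
scene [337 215] (((521.3057250976562, 174.6217803955078), (60.421051025390625, 23.173498153686523), 12.901932716369629), array([521.8252 , 175.65118], dtype=float32), 82)
turn 0.40532083263357244
yaw 104.02317305863211 tool shift mm [-240.4 -146.8   21. ] F [ 0.1  0.3 -0.2] t 8.425 j6 -0.3121568589643986
```

View pics/f.png

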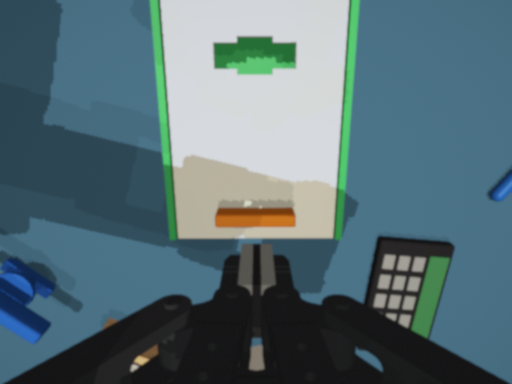

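The lid is shut: its end is flush with the rails, the rib is at (255,217) and the slot is centred at (255,55). Now I go to the key, stopping 50 mm short of it to look.

```bash
python3 -m pendant '-0.0477 -0.0278 0.0035 0; -0.0477 -0.0278 0.0035 0; -0.0477 -0.0278 0.0035 0; -0.0477 -0.0278 0.0035 0; -0.0477 -0.0278 0.0035 0; -0.0477 -0.0278 0.0035 0; 0 0 0 0.135; 0 0 0 0.135; 0 0 0 0.135; 0 0 0 0' 1
python3 -m pendant '0 0 0 0; 0 0 0 0' >/dev/null
python3 - <<'E'
from h import *
c=snap('wrist');cv2.imwrite('pics/g.png',c['color'][:,:,::-1])
r=seg(c,(22,120,100),(34,255,255),(150,80,360,330),82);print(r)
to([466.5,-189.5,200],80.8)
E
```

```text
time_s: 9.68
eef_pos: [458.4, -238.6, 200.6]
ee_rot: [-0.001, 0.761, 0.649, -0.0]
force: [0.2, -0.9, 0.1]
grip_width: 1.001
grip_force: 0.0
(((467.3486328125, -189.501953125), (16.846176147460938, 107.8905258178711), 80.92024993896484), array([ 466.92374, -189.57866], dtype=float32), 3245, (np.float64(256.75439137134055), np.float64(126.76949152542373)))
turn 0.0017154391075555608
yaw 80.89828742087461 tool shift mm [49.8 -0.   1.2] F [-0.5  0.3 -0.1] t 9.975 j6 -0.5477964652933577
```

View pics/g.png

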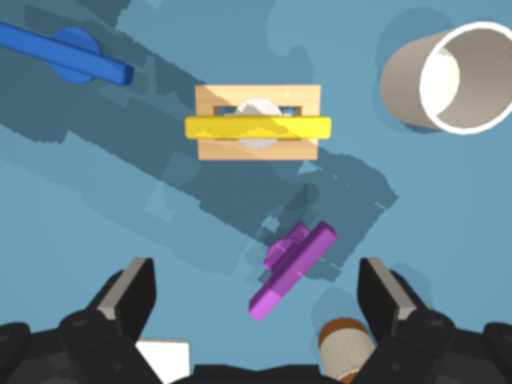

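The view shows the handle lying along tool y (horizontal, centred at 257,127), so I misread the rectangle's angle: its long axis is at −9°. The tool needs another +90° turn. The position is confirmed at (467,−189.5).

```bash
python3 -m pendant '0 0 0 0.1745; 0 0 0 0.1745; 0 0 0 0.1745; 0 0 0 0.1745; 0 0 0 0.1745; 0 0 0 0.1745; 0 0 0 0.1745; 0 0 0 0.1745; 0 0 0 0.1745; 0 -0.05 0.03 0' >/dev/null
python3 -m pendant '0 0 0.02 0; 0 0 0 0;0 0 0 0'
python3 - <<'E'
from h import *
to([467.2,-189.5,53],-9.1)
E
```

```text
time_s: 11.6
eef_pos: [467.0, -190.0, 152.2]
ee_rot: [0.0, 0.997, -0.08, 0.001]
force: [0.3, -0.8, 0.0]
grip_width: 0.997
grip_force: 0.0
turn -0.0010634245094500727
yaw -9.16092973622225 tool shift mm [ 0.2 -0.5 99.2] F [ 0.3 -0.8  0. ] t 11.6 j6 1.1115780353845401
```

```bash
python3 -m pendant '0 -0.0005 0.04 0; 0 0 0.04 0; 0 0 0.019 0; 0 0 0 0; 0 0 0 0'
python3 -m pendant '0 0 0 0; 0 0 0 0; 0 0 0 0; 0 0 0 0; 0 0 0 0; 0 0 0 0' 0 50
```

```text
time_s: 12.22
eef_pos: [467.4, -189.6, 53.7]
ee_rot: [0.001, 0.997, -0.08, 0.001]
force: [-0.1, -0.5, -0.1]
grip_width: 1.003
grip_force: 0.0
time_s: 12.98
eef_pos: [466.8, -189.0, 52.5]
ee_rot: [0.0, 0.997, -0.08, 0.0]
force: [-0.6, 1.3, 5.1]
grip_width: 0.177
grip_force: 49.3
```

```bash
python3 -m pendant '0 0 -0.02 0; 0 0 -0.03 0; 0 0 -0.03 0; 0 0 -0.03 0; 0 0 0 -0.135; 0 0 0 -0.135; 0 0 0 -0.135; 0 0 0 0'
python3 - <<'E'
from h import *
to([457,163,165],14.0)
E
```

```text
time_s: 13.98
eef_pos: [466.5, -188.7, 161.8]
ee_rot: [-0.0, 0.993, 0.122, -0.0]
force: [0.7, 0.0, -2.3]
grip_width: 0.179
grip_force: 48.8
turn -0.00024647523912157965
yaw 13.985878009043844 tool shift mm [  75.8 -343.5   -3.2] F [ 0.7  0.  -2.3] t 13.975 j6 0.7090711248985302
```

```bash
python3 -m pendant '0.0095 -0.043 0 0; 0.0095 -0.043 0 0; 0.0095 -0.043 0 0; 0.0095 -0.043 0 0; 0.0095 -0.043 0 0; 0.0095 -0.043 0 0; 0.0095 -0.043 0 0; 0.0095 -0.043 0 0; 0 0 0 0; 0 0 0 0'
python3 -m pendant '0 0 0 0; 0 0 0 0' >/dev/null
python3 - <<'E'
from h import *
c=snap('wrist');cv2.imwrite('pics/i.png',c['color'][:,:,::-1])
print(proj(c,[524.5,180,64])); to([524.5,180,165],14)
E
```

```text
time_s: 15.22
eef_pos: [456.7, 163.0, 162.0]
ee_rot: [0.0, 0.993, 0.122, -0.0]
force: [-1.0, -0.4, -2.3]
grip_width: 0.176
grip_force: 49.2
[255.88945712  99.43339061]
turn -0.0004761485965274481
yaw 13.97271869499791 tool shift mm [69.7 -0.5 -2.7] F [-0.1  0.5 -1.2] t 15.525 j6 1.4269021833260238
```

View pics/i.png

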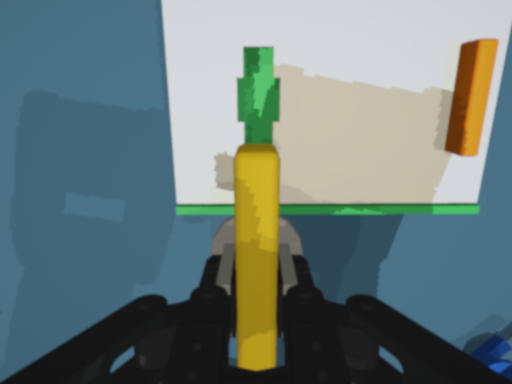

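The slot's middle square is centred at (259,100) against a predicted (256,99). The handle lies parallel to it at column 257. I measure the sideways offset more finely.

Run:
```python
from h import *
c=snap('wrist');s=ctrl.sense()['eef_pos'];y=yaw()
h=cv2.cvtColor(c['color'],cv2.COLOR_RGB2HSV)
g=cv2.inRange(h,np.array((45,100,30)),np.array((80,255,255)));g[:40]=0;g[160:]=0
k=cv2.inRange(h,np.array((18,120,60)),np.array((34,255,255)))
def loc(u,v,z):
    d=ray(c,u,v,z)[:2]-s[:2];return np.round([d@[np.cos(y),np.sin(y)],d@[np.sin(y),-np.cos(y)]],1)
for r in(52,62,70,85,95,105,115,128,135):
    u=np.nonzero(g[r,200:320])[0]+200;print('slot',r,u.min(),u.max(),loc((u.min()+u.max())/2,r,64))
v=np.nonzero(g[:,250:270].any(1))[0];w=np.nonzero(g[:,240])[0];w2=np.nonzero(g[:,277])[0];print('far end',loc(259,v.min()-.5,64),'sq',loc(240,w.min()-.5,64),loc(240,w.max()+.5,64),loc(277,w2.min()-.5,64),loc(277,w2.max()+.5,64))
for r in(165,190,215,300,340):
    u=np.nonzero(k[r,200:320])[0]+200;print('key',r,u.min(),u.max(),loc((u.min()+u.max())/2,r,191))
```

```text
slot 52 245 272 [99.1  1.2]
slot 62 245 272 [93.1  1.2]
slot 70 245 272 [88.2  1.2]
slot 85 239 278 [78.9  1.2]
slot 95 239 278 [72.5  1.3]
slot 105 239 278 [66.1  1.3]
slot 115 239 277 [59.5  0.9]
slot 128 246 271 [50.8  1.3]
slot 135 246 271 [46.1  1.3]
far end [101.8   1.5] sq [ 82.9 -10.9] [ 55.9 -11.3] [82.9 13.4] [55.9 13.9]
key 165 234 278 [51.8 -0.3]
key 190 235 278 [43.2 -0.1]
key 215 235 278 [34.1 -0.1]
key 300 236 276 [-0.  -0.3]
key 340 238 275 [-18.1  -0.1]
```

```bash
python3 -m pendant '0.035 0.0014 0 0; 0.034 0 0 0; 0 0 0.025 0; 0 0 0.02 0; 0 0 0 0;0 0 0 0'
python3 -m pendant '0 0 0.006 0; 0 0 0.005 0; 0 0 0.005 0; 0 0 0 0'
python3 - <<'E'
from h import *
for cam in('scene',):
  a=snap(cam)['color'][170:250,290:396];cv2.imwrite('pics/j.png',cv2.resize(a,(795,600),interpolation=cv2.INTER_CUBIC)[:,:,::-1])
E
```

```text
time_s: 16.32
eef_pos: [524.6, 178.6, 118.2]
ee_rot: [0.0, 0.993, 0.122, 0.001]
force: [0.2, 0.1, -1.8]
grip_width: 0.177
grip_force: 49.3
time_s: 16.82
eef_pos: [523.9, 178.7, 100.8]
ee_rot: [-0.0, 0.992, 0.122, -0.0]
force: [0.2, 0.4, -0.9]
grip_width: 0.181
grip_force: 49.3
```

No contact, so the head's lower end is inside the slot. I keep lowering.

```bash
python3 -m pendant '0 0 0.005 0; 0 0 0.005 0; 0 0 0.005 0; 0 0 0 0'
python3 -m pendant '0 0 0.005 0; 0 0 0.003 0; 0 0 0 0'
python3 -m pendant '0 0 0.002 0; 0 0 0 0; 0 0 0 0'
```

```text
time_s: 17.38
eef_pos: [523.9, 178.7, 85.8]
ee_rot: [-0.0, 0.992, 0.122, -0.0]
force: [0.4, 0.3, -1.9]
grip_width: 0.177
grip_force: 49.3
time_s: 17.75
eef_pos: [524.0, 178.7, 78.0]
ee_rot: [-0.0, 0.992, 0.122, -0.0]
force: [0.3, 0.1, -1.4]
grip_width: 0.178
grip_force: 49.3
time_s: 18.12
eef_pos: [524.2, 178.7, 76.4]
ee_rot: [-0.0, 0.992, 0.122, 0.0]
force: [0.8, -0.5, -1.8]
grip_width: 0.179
grip_force: 49.3
```

```bash
python3 -m pendant '0 0 0.001 0; 0 0 0.001 0; 0 0 0 0'
python3 -m pendant '0 0 0.001 0; 0 0 0 0; 0 0 0 0' | grep -E 'pos|^force'
```

```text
time_s: 18.5
eef_pos: [524.2, 178.7, 74.6]
ee_rot: [-0.0, 0.992, 0.122, 0.0]
force: [-1.7, -0.2, 2.3]
grip_width: 0.176
grip_force: 49.8
eef_pos: [524.3, 178.8, 74.5]
force: [-5.1, -2.0, 11.0]
```

The collar is seated at z 74.5 as predicted. I let go, then check.

```bash
python3 -m pendant '0 0 -0.001 0; 0 0 0 0; 0 0 0 0; 0 0 0 0; 0 0 0 0; 0 0 0 0' 0.6
python3 - <<'E'
from h import *
c=snap('wrist');s=ctrl.sense()['eef_pos'];y=yaw()
k=cv2.inRange(cv2.cvtColor(c['color'],cv2.COLOR_RGB2HSV),np.array((18,120,60)),np.array((34,255,255)))
for r in(165,190,215,300,340):
    u=np.nonzero(k[r,200:320])[0]+200;print(r,u.min(),u.max()) if len(u) else 0
cv2.imwrite('pics/k.png',c['color'][:,:,::-1])
E
```

```text
time_s: 19.62
eef_pos: [524.1, 178.7, 74.3]
ee_rot: [0.0, 0.992, 0.122, -0.0]
force: [0.5, 0.5, -0.7]
grip_width: 0.597
grip_force: 0.0
165 234 279
190 235 278
215 235 278
300 237 276
340 237 275
```

View pics/k.png

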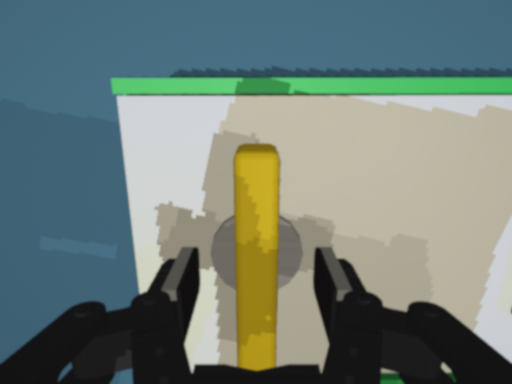

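The key is seated: the collar is flat on the lid at (256,255), the handle lies along the slot and the fingers are clear. Next I regrip and turn.

```bash
python3 -m pendant '0 0 0 0; 0 0 0 0; 0 0 0 0; 0 0 0 0; 0 0 0 0; 0 0 0 -0.1; 0 0 0 -0.1; 0 0 0 0' 0 50
python3 -c "
from h import *
s=ctrl.sense();print(s['wrist_torque'],s['force'])"
```

```text
time_s: 20.68
eef_pos: [524.3, 178.7, 74.4]
ee_rot: [0.0, 0.975, 0.22, 0.0]
force: [0.5, 0.5, 2.2]
grip_width: 0.177
grip_force: 51.1
[0.02431709 0.02508833 0.01997087] [0.53400575 0.54575616 2.19417052]
```

```bash
python3 -m pendant '0 0 0 -0.1; 0 0 0 -0.1; 0 0 0 -0.1; 0 0 0 -0.1; 0 0 0 -0.1; 0 0 0 -0.1; 0 0 0 -0.1; 0 0 0 0'
python3 -c "
from h import *
s=ctrl.sense();print(s['wrist_torque'],s['force']);to(s['eef_pos'],104)"
```

```text
time_s: 21.68
eef_pos: [524.3, 178.7, 74.4]
ee_rot: [0.0, 0.841, 0.541, 0.0]
force: [-0.1, 0.1, 1.7]
grip_width: 0.179
grip_force: 51.2
[-0.01483607 -0.04402367  0.03215056] [-0.0737135   0.06015528  1.70689894]
turn -0.6723993351902786
yaw 65.47435594619465 tool shift mm [ 0.  0. -0.] F [-0.1  0.1  1.7] t 21.675 j6 0.5450907706145731
```

Turning freely; I finish the last 0.672 rad, release, and rise.

```bash
python3 -m pendant '0 0 0 -0.1; 0 0 0 -0.1; 0 0 0 -0.1; 0 0 0 -0.1; 0 0 0 -0.1; 0 0 0 -0.1; 0 0 0 -0.072; 0 0 0 0; 0 0 0 0'
python3 -m pendant '0 0 0 0; 0 0 0 0; 0 0 0 0; 0 0 0 0; 0 0 0 0; 0 0 0 0' 0.6
python3 -m pendant '0 0 -0.02 0; 0 0 -0.04 0; 0 0 -0.05 0; -0.04 0 -0.02 0; -0.04 0 0 0; 0 0 0 0; 0 0 0 0; 0 0 0 0'
python3 - <<'E'
from h import *
c=snap('wrist');cv2.imwrite('pics/l.png',c['color'][:,:,::-1]);to([524,179,100],104)
r=seg(c,(18,120,60),(34,255,255),(120,0,400,300),104);print(r)
E
```

```text
time_s: 22.8
eef_pos: [524.3, 178.7, 74.4]
ee_rot: [0.0, 0.616, 0.788, 0.0]
force: [0.4, -0.0, 2.9]
grip_width: 0.176
grip_force: 51.3
time_s: 23.55
eef_pos: [524.1, 178.7, 74.3]
ee_rot: [0.0, 0.615, 0.789, -0.0]
force: [0.2, -0.2, -0.6]
grip_width: 0.605
grip_force: 0.0
time_s: 24.55
eef_pos: [543.4, 102.0, 204.2]
ee_rot: [-0.0, 0.614, 0.789, -0.0]
force: [0.8, -0.1, 0.2]
grip_width: 0.598
grip_force: 0.0
turn 0.00333733728832053
yaw 104.19121534143241 tool shift mm [ 79.5   0.  104.2] F [ 0.1 -0.4  0.3] t 24.6 j6 -0.2742330858557598
(((525.00634765625, 178.3726806640625), (14.879212379455566, 101.9004135131836), 13.680645942687988), array([523.9726 , 181.68716], dtype=float32), 3602, (np.float64(256.8778456413104), np.float64(78.51582454192115)))
```

View pics/l.png

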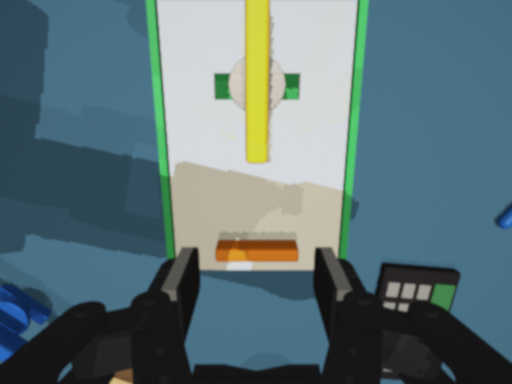

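The handle (257,80) stands square across the slot (257,86). The collar is on the lid, the lid is shut with its end at row 270 flush with the rails, and the gripper is clear.

```bash
python3 -c "
from h import *
print(ctrl.finish_job())"
```

```text
the job is handed in; nothing more can be done
None
```

The lid is fully shut, the yellow T-key is seated in the slot and turned a quarter turn square across it, and the job was handed in at about 25 s with the gripper clear; during the push I pressed the lid against its end stop with up to about 80 N at the wrist before backing off (limit 120 N).

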